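Grade pulled can capacitors by length on the bench gravity sorter

TASK

Pick up the steel parts pan by the bar over its top, with the four mixed can capacitors lying in it, bring its open lip just over the top end of the sloped sorting board and tip it, so that the cans roll off down the board and sort themselves: both short cans dropped into the lower lane, both long cans run on to the lane at the end stop. Then set the empty pan down level on the bench and let go, and leave the other things on the bench where they are.

Things in the scene. Friction and masses are not known exactly. Their poses are not given: they have to be found in the camera images.
- pan_handle (a point): Centre of the pan's black grip bar, to be grasped from above. The bar is 16 mm thick (along the pan's x), 20 mm high, 150 mm long (along the pan's y), its centre 86 mm above the pan's underside and at x = -5 mm; a flat upright carries each end. Nothing is above it; the cans below reach 38 mm above the pan's underside. Axes as pan.
- pan: Loose sheet-steel parts pan, 170 mm long, 156 mm wide, 0.26 kg (0.75 kg loaded); origin mid-underside, x to the open lip, z up. Floor 3 mm, side walls 27 mm high, back wall 41 mm high. A 2 mm bead along the lip keeps the cans in while the pan is about level: one can rolls over it at about 30 degrees of tilt, several pushing together at less.
- pan_lip (a point): Middle of the pan's open front edge, on the top face of its floor: 85 mm ahead of and 3 mm above the pan's origin (90 mm ahead of and 83 mm below the bar's centre). Axes as pan.
- sorter: Fixed gravity sorter of aluminium sheet, 330 mm long; origin on the bench under its middle, x level downhill, y across, z up. The board (smooth, slippery) falls 14 degrees from x = -190 mm to the end stop at x = 135 mm. Lane 158 mm wide between walls 30 mm above the board. From x = -80 to 50 mm only 31 mm side ledges remain: long cans ride over the 96 mm gap, short ones drop through.
- sorter_head (a point): Middle of the top edge of the sorter's board, on its top face: x = -190 mm, z = 150 mm in the sorter's frame, axes as sorter. This end is open (no wall across it); the side walls are flared here, 208 mm apart at the edge and narrowing to 158 mm over the first 60 mm.
- lower_lane (a point): Middle of the floor of the lower lane (130 mm long, 96 mm wide, 60 mm below the ledges, sloped like them), where the short cans belong: x = -15 mm, z = 46 mm in the sorter's frame.
- end_lane (a point): Middle of the floor of the end lane, the last 85 mm of the board before the end stop, where the long cans belong: x = 92 mm, z = 80 mm in the sorter's frame.
- short_a: Short can capacitor: black cylinder 35 mm in diameter, 60 mm long, about 75 g, origin at its centre, y along its axis; at first it lies across the pan (its axis along the pan's y).
- short_b: The other short can, same kind.
- long_a: Long can capacitor: black cylinder 35 mm in diameter, 140 mm long, about 170 g, origin at its centre, y along its axis; at first it lies across the pan. The four cans lie one behind the other in any order, about 38 mm apart.
- long_b: The other long can, same kind.
- dispenser: Bystander: pale blue dispenser bottle, 62 mm across, 172 mm tall; origin under its middle.
- tape: Bystander: roll of brown tape lying flat, 90 mm across, 48 mm high; origin under its middle.
- spool: Bystander: solder spool standing on its flange, 58 mm across, 50 mm high; origin under its middle.
- driver: Bystander: screwdriver lying down, 190 mm long.
- meter: Bystander: hand-held multimeter lying on its back, 80 x 165 x 34 mm; origin under its middle.
- pcb: Bystander: small circuit board lying flat, 70 x 90 mm; origin under its middle.
There are look-alikes about, which are no part of the job. Leave any blue, red or yellow look-alike of the short_b alone.

How it is judged:
On the way, in this order (a step that is already met when the one before it is completed fails the run):
1. the pan is lifted clear of the bench with all four cans still in it (height (world z) of pan above 0.05 m and angle between pan's own z axis and vertical below 0.3 rad and x of short_a in the frame of pan between -0.085 and 0.085 m and y of short_a in the frame of pan between -0.05 and 0.05 m and z of short_a in the frame of pan between 0 and 0.05 m and x of short_b in the frame of pan between -0.085 and 0.085 m and y of short_b in the frame of pan between -0.05 and 0.05 m and z of short_b in the frame of pan between 0 and 0.05 m and x of long_a in the frame of pan between -0.085 and 0.085 m and y of long_a in the frame of pan between -0.05 and 0.05 m and z of long_a in the frame of pan between 0 and 0.05 m and x of long_b in the frame of pan between -0.085 and 0.085 m and y of long_b in the frame of pan between -0.05 and 0.05 m and z of long_b in the frame of pan between 0 and 0.05 m), for 0.2 s.
2. the pan is tipped with its lip over the top part of the board, no more than 50 mm above it (angle between pan's own z axis and vertical above 0.3 rad and x of pan_lip in the frame of sorter_head between -0.02 and 0.09 m and y of pan_lip in the frame of sorter_head between -0.04 and 0.04 m and z of pan_lip in the frame of sorter_head below 0.05 m), for 0.1 s.
At the end, for the whole second after the job is handed in: Both short cans at rest in the lower lane (centres over its floor, below the ledges); both long cans at rest side by side in the end lane (centres within 30 mm of the middle line); the pan level within 0.06 rad, underside less than 10 mm above the bench, at rest and released (x of short_a in the frame of sorter between -0.08 and 0.052 m and y of short_a in the frame of sorter between -0.045 and 0.045 m and z of short_a in the frame of sorter between 0.03 and 0.09 m and x of short_b in the frame of sorter between -0.08 and 0.052 m and y of short_b in the frame of sorter between -0.045 and 0.045 m and z of short_b in the frame of sorter between 0.03 and 0.09 m and x of long_a in the frame of sorter between 0.05 and 0.135 m and y of long_a in the frame of sorter between -0.03 and 0.03 m and z of long_a in the frame of sorter between 0.075 and 0.118 m and x of long_b in the frame of sorter between 0.05 and 0.135 m and y of long_b in the frame of sorter between -0.03 and 0.03 m and z of long_b in the frame of sorter between 0.075 and 0.118 m and linear speed of each of short_a, short_b, long_a, long_b, pan below 0.03 m/s and height (world z) of pan below 0.01 m and angle between pan's own z axis and vertical below 0.06 rad); the robot touches nothing.
It fails at once if a bystander (bottle, tape roll, spool, screwdriver, meter or circuit board) is shifted by more than 25 mm (distance of any of dispenser, tape, spool, driver, meter, pcb from where it was at the start of the episode above 0.025 m).
It fails at once if the bottle, the tape roll or the spool is knocked over (angle between any of dispenser, tape, spool's own z axis and vertical above 0.5 rad).
It also fails if it takes over 58 s, if anything falls off the work surface, if the arm or the gripper's body presses on something with over 40 N, if the wrist force passes 120 N, or if a joint passes its speed limit or range.

ROBOT

A 7-joint arm with a two-finger parallel gripper is mounted at the origin on the work surface. World frame = base frame: x ahead of the robot, y to its left, z up, the work surface at z = 0. Lengths are in m, angles in rad, forces in N, time in s.
With the tool pointing down it reaches from about 0.4 to 0.85 m from the base axis. Payload 10.4 kg.
Tool frame: the origin (TCP) lies where the fingers leave the gripper's body, on its centre line; the fingertips stand ctrl.tip_extent ahead of it and the grasp point (between the pads) lies 54 mm ahead of it (ctrl.tip_extent is the distance from the TCP to the fingertips, in m); z points along the fingers, x is the direction in which the jaws open and shut, and the axes are right-handed (so a half turn about z gives the same grasp; the last joint's range is limited). The gripper opens to 85 mm and grips with 20 to 120 N. Pads are 22 mm wide; open, the fingers measure 114 mm over their backs; the gripper's body (76 mm by 85 mm) begins 54 mm behind the grasp point. The pads swing forward as they close: fully open they stand 13 mm farther back than shut.
Start: joints at [1.154, 0.332, -0.065, 1.46, 0.022, 1.35, -0.088], TCP at [0.24, -0.577, 0.304] pointing down, gripper open.
Joint ranges: [-2.6, 2.6], [-0.5, 2.12], [-1.47, 1.34], [0.16, 2.42], [-1.27, 4.41], [0.06, 2.06], [-2.6, 2.6]. Speed limits (rad/s): [2.22, 2.22, 2.79, 2.79, 3.14, 3.14, 3.14].

INTERFACE

Orientations are given as a unit quaternion [w, x, y, z].
In Python, from workcell import ctrl gives the robot as it stands.
- The arm moves only by the tool move_arm, never from a script. Its argument "motion" is a list of rows, each an object of numbers: "x", "y", "z": the shift along the world's x, y, z in units of 25 mm (1.0 is 25 mm); "rx", "ry", "rz": the turn, a rotation vector about the world's x, y, z in units of 10 degrees (1.0 is 10 degrees); "grip": the finger opening in mm, from 0 to 85.4. A call has 1 to 5 rows; each row is the pose to reach, as a shift and turn from the pose commanded when the call began; what a row does not reach only later rows make up. A row lasts 1/8 s, in which the tool goes at most 62.5 mm and 10.7 degrees, less where a joint would pass 70% of its speed; a pose out of reach is approached as far as the arm can. A call with a gripper value outside its range is refused whole. The fingers move at their own pace and stop on an object; "grip_force" is the grip in N (left out, the last holds). Time passes only in rows, so rows that repeat a pose let the fingers close. It gives the time, the measured TCP pose, the force and the opening at its end, in the units of the state.
- ctrl.get_obs(): the state, without advancing time (a new reading comes with each control period).
- ctrl.read_camera(name): name is "side" or "top"; returns the picture (400x640x3 uint8, red, green, blue); there is no depth.
- ctrl.get_calibration(name): a dict with "K" (3x3 intrinsics, pixels), "extrinsics" (4x4, takes a point from camera to world coordinates). Camera axes: x right, y up, looking along -z (the intrinsics and any distortion apply to the point x, -y, -z); pixel columns grow to the right and rows downward; lengths in m; the calibration is good to about 2 mm. A picture is of the moment at which its call begins. get_calibration takes no time and is no camera call.
- ctrl.sign_off(): hands the job in, once; it reports no verdict.
The state is a dict: "time_s": time; "joint_pos": joint angles; "dq": joint speeds; "effort": joint torques, N m; "position": TCP position; "tcp_rot": TCP orientation; "force": force on the tool from outside, world axes, zero at the start; "ft_torque": the same for the moment, N m; "gripper_width": finger opening in m.
Only numpy, scipy, OpenCV 4.12 (cv2) and the standard library are available. Lean on these libraries where they do the work, as an engineer would, in place of code of your own. Each camera call takes 0.05 s, during which the arm holds its last target.

## Working session

There is one attempt and no reset: what is moved stays moved. The work goes in short steps, Python scripts to look and compute and a tool call to move; the robot and the scene stay as the last step left them, time stands still between calls to the robot, and variables do not carry over. Pictures are saved under pics/ and viewed, and the job is handed in when it is done.

Besides the shell and the picture viewer there is one more tool, called after "Emit:" by a JSON object that holds its "name" and its "arguments". move_arm: Moves the arm, as the interface text tells. Its arguments: {"type":"object","properties":{"motion":{"type":"array"},"grip_force":{"type":"number"}},"required":["motion"]}

```bash
ls; mkdir -p pics
python3 - <<'E'
from workcell import ctrl
import cv2,numpy as np
np.set_printoptions(precision=4,suppress=True)
for n in("side","top"):
    cv2.imwrite(f"pics/{n}0.png",ctrl.read_camera(n)[:,:,::-1])
    c=ctrl.get_calibration(n);print(n,c)
print(ctrl.get_obs(),ctrl.tip_extent)
E
```

```text
pics
side {'K': array([[366.3243,   0.    , 321.6964],
       [  0.    , 366.3243, 195.5539],
       [  0.    ,   0.    ,   1.    ]]), 'extrinsics': array([[-0.8203,  0.3842, -0.4236,  0.135 ],
       [-0.5718, -0.5586,  0.6008,  0.6463],
       [-0.0058,  0.735 ,  0.678 ,  0.8115],
       [ 0.    ,  0.    ,  0.    ,  1.    ]])}
top {'K': array([[428.0291,   0.    , 321.502 ],
       [  0.    , 428.0291, 203.6672],
       [  0.    ,   0.    ,   1.    ]]), 'extrinsics': array([[ 0.0279,  0.9976, -0.0635,  0.5144],
       [-0.9996,  0.0283,  0.0064,  0.0253],
       [ 0.0082,  0.0633,  0.998 ,  1.3377],
       [ 0.    ,  0.    ,  0.    ,  1.    ]])}
{'time_s': 0.1, 'joint_pos': array([ 1.1544,  0.3328, -0.0647,  1.4609,  0.0216,  1.3499, -0.0885]), 'dq': array([-0.0008, -0.0016, -0.0001, -0.0012, -0.0009,  0.0013, -0.001 ]), 'effort': array([  0.0012, -62.6745,   0.0489, -39.2432,   0.0162,   0.0068,
         0.    ]), 'position': array([ 0.2397, -0.5769,  0.3032]), 'tcp_rot': array([-0.0004,  0.8318, -0.5551, -0.0005]), 'force': array([-0.4514,  1.2371, -0.1217]), 'ft_torque': array([ 0.0409, -0.0088, -0.0643]), 'gripper_width': 0.08577619625841722} 0.0726
```

View pics/side0.png

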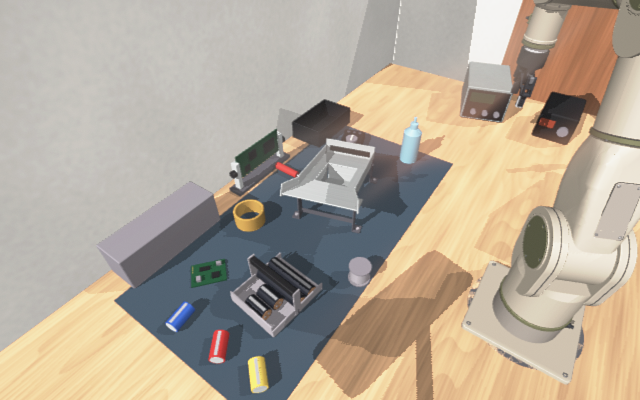

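View pics/top0.png

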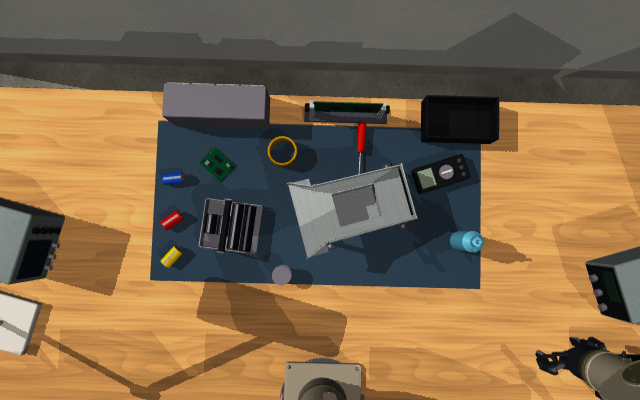

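The top picture shows the pan at about (231,226) and the sorter with its flared head on the left edge, around (308,218). The coloured look-alikes are at (172,179), (172,220) and (171,257). I'll enlarge the pan and sorter.

Run:
```python
import cv2
t=cv2.imread("pics/top0.png");s=cv2.imread("pics/side0.png")
cv2.imwrite("pics/ct.png",cv2.resize(t[155:275,185:425],None,fx=3.33,fy=3.33,interpolation=cv2.INTER_CUBIC))
cv2.imwrite("pics/cs.png",cv2.resize(s[235:335,220:340],None,fx=6,fy=6,interpolation=cv2.INTER_CUBIC))
cv2.imwrite("pics/cs2.png",cv2.resize(s[130:240,270:390],None,fx=5,fy=5,interpolation=cv2.INTER_CUBIC))
cv2.imwrite("pics/ct2.png",cv2.resize(t[190:260,190:275],None,fx=8,fy=8,interpolation=cv2.INTER_CUBIC))
```

```text
(no output)
```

View pics/ct.png

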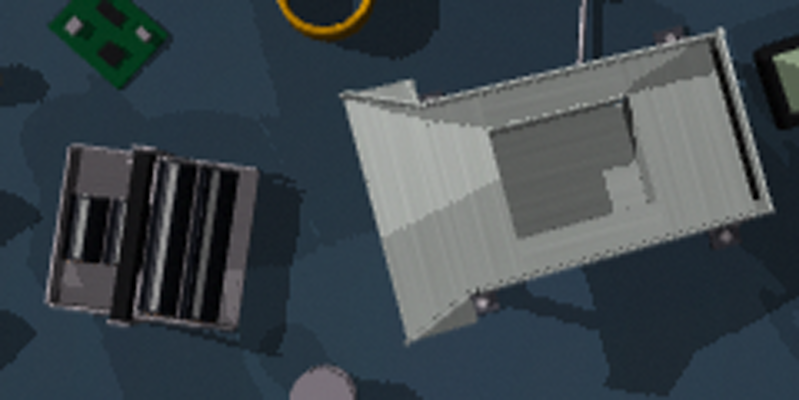

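View pics/cs.png

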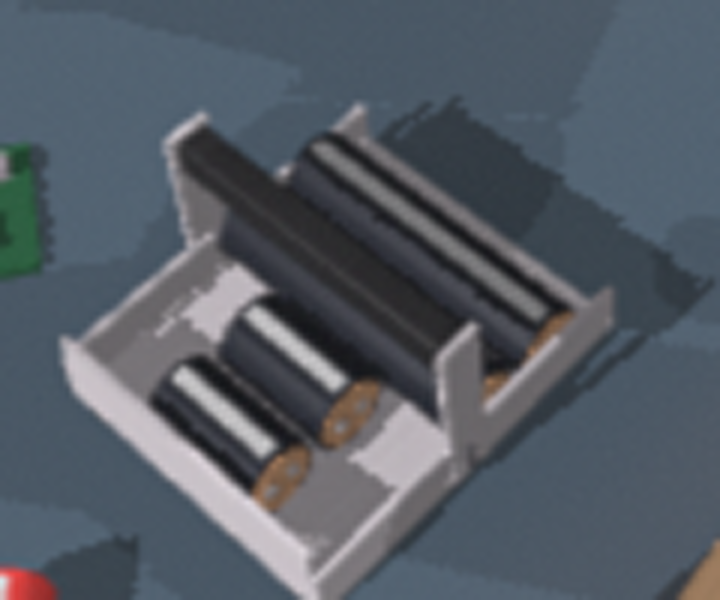

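View pics/cs2.png

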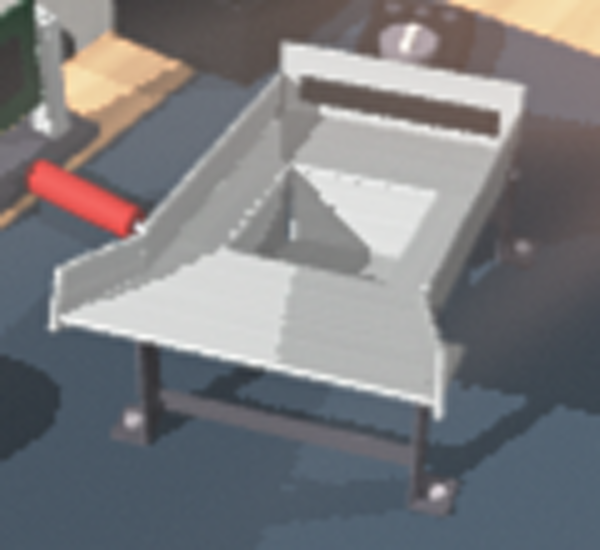

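View pics/ct2.png

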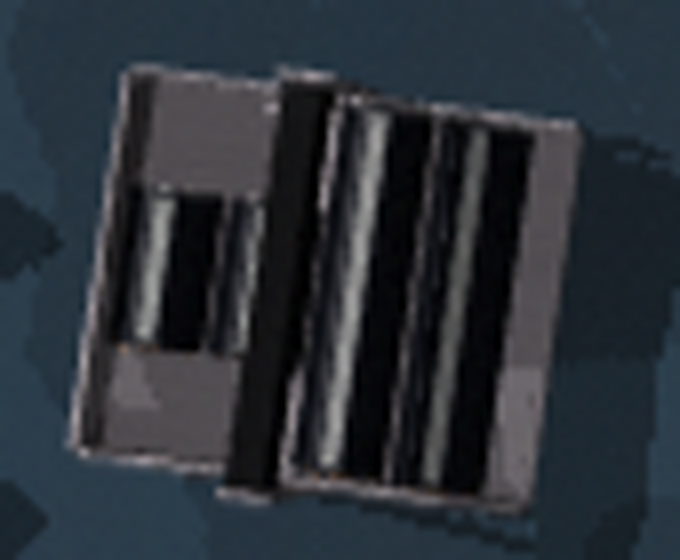

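```bash
cat > h.py <<'E'
import numpy as np,cv2,json
from scipy.optimize import least_squares
from workcell import ctrl
np.set_printoptions(precision=4,suppress=True)
CAL={n:ctrl.get_calibration(n) for n in("side","top")}
def proj(n,P):
    c=CAL[n];E=np.linalg.inv(c["extrinsics"]);P=np.atleast_2d(P)
    q=P@E[:3,:3].T+E[:3,3];q=q*[1,-1,-1]
    q=q@c["K"].T
    return q[:,:2]/q[:,2:]
def place(p,P,z=0):
    c,s=np.cos(p[2]),np.sin(p[2]);P=np.asarray(P)
    return np.c_[p[0]+c*P[:,0]-s*P[:,1],p[1]+s*P[:,0]+c*P[:,1],P[:,2]+z]
def uncrop(pts,ox,oy,f):
    return (np.array(pts,float)+.5)/f-.5+[ox,oy]
def fit(obs,p0):
    # obs list (cam, pix, P)
    def r(p): return np.concatenate([(proj(n,place(p,P))-px).ravel() for n,px,P in obs])
    s=least_squares(r,p0,loss="soft_l1",f_scale=1.0)
    return s.x,r(s.x).reshape(-1,2)
E
python3 - <<'E'
from h import *
m=1e-3
PB=np.array([[-85,78,41],[-85,-78,41],[85,78,27],[85,-78,27]])*m
bar=np.array([[-5,75,96],[-5,-75,96]])*m
obs=[("top",uncrop([(128,65),(75,455),(578,122),(528,510),(307,75),(247,492)],190,190,8),np.r_[PB,bar]),
("side",uncrop([(65,340),(320,592),(360,105),(610,290)],220,235,6),PB)]
p,r=fit(obs,[.45,.24,-1.69]);print("pan",p,np.degrees(p[2]));print(r)
h=lambda x:150-.2493*(x+190)
H=np.array([[-190,104,150],[-190,-104,150]])*m
G=np.array([[-80,48,h(-80)],[-80,-48,h(-80)],[50,48,h(50)]])*m
obs=[("top",uncrop([(492,132),(518,240),(627,98)],185,155,3.33),G),
("top",uncrop([(343,95),(408,342)],185,155,3.33),H),
("side",uncrop([(50,327),(440,412)],270,130,5),H),
("side",uncrop([(225,250),(293,165),(437,190)],270,130,5),np.array([[-80,48,h(-80)],[50,48,h(50)],[50,-48,h(50)]])*m)]
p,r=fit(obs,[.5,-.05,-1.33]);print("sorter",p,np.degrees(p[2]));print(r)
print("head",place(p,[[-.19,0,.15]]))
E
```

```text
pan [ 0.5226  0.2924 -1.6669] -95.50472966627717
[[-0.1594 -1.09  ]
 [-0.8413  1.4485]
 [-0.1659 -0.9787]
 [-0.7139  1.313 ]
 [-0.3103  0.5842]
 [ 0.0249 -0.0158]
 [-1.6535 -0.9995]
 [ 0.761  -3.7106]
 [-0.4247 -0.5211]
 [ 1.8277  0.3281]]
sorter [ 0.5969 -0.0984 -1.2779] -73.21551094692221
[[-1.6784 -0.1858]
 [-0.575  -0.0554]
 [ 0.2156 -0.5753]
 [-0.0045  1.0316]
 [-0.1183 -0.699 ]
 [ 2.1985 -1.6869]
 [-0.3922 -1.9681]
 [ 0.3829  0.3698]
 [ 0.0379  0.1626]
 [ 0.2839  0.8151]]
head [[0.542  0.0835 0.15  ]]
```

Run:
```python
from h import *
m=1e-3
pan=[.5226,.2924,-1.6669];so=[.5969,-.0984,-1.2779]
h=lambda x:150-.2493*(x+190)
loops={"pan":[[(-85,78,0),(85,78,0),(85,-78,0),(-85,-78,0)],[(-85,78,41),(-85,-78,41)],[(85,78,27),(-85,78,27)],[(85,-78,27),(-85,-78,27)],[(-13,75,96),(3,75,96),(3,-75,96),(-13,-75,96)]],
"so":[[(-190,104,150),(-190,-104,150),(-130,-79,h(-130)),(135,-79,h(135)),(135,79,h(135)),(-130,79,h(-130))],[(-80,48,h(-80)),(50,48,h(50)),(50,-48,h(50)),(-80,-48,h(-80))]]}
for n in("top","side"):
    f=5;im=cv2.resize(cv2.imread(f"pics/{n}0.png"),None,fx=f,fy=f,interpolation=cv2.INTER_CUBIC)
    for k,p in(("pan",pan),("so",so)):
        for L in loops[k]:
            q=((proj(n,place(p,np.array(L)*m))+.5)*f-.5).round().astype(int)
            cv2.polylines(im,[q],len(q)>2,(0,255,0),1)
    if n=="top": c=im[155*f:270*f,190*f:350*f]
    else: c=im[240*f:340*f,220*f:340*f]
    cv2.imwrite(f"pics/ov_{n}.png",c)
    if n=="side": cv2.imwrite("pics/ov_side2.png",im[130*f:240*f,270*f:390*f])
```

```text
(no output)
```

View pics/ov_top.png

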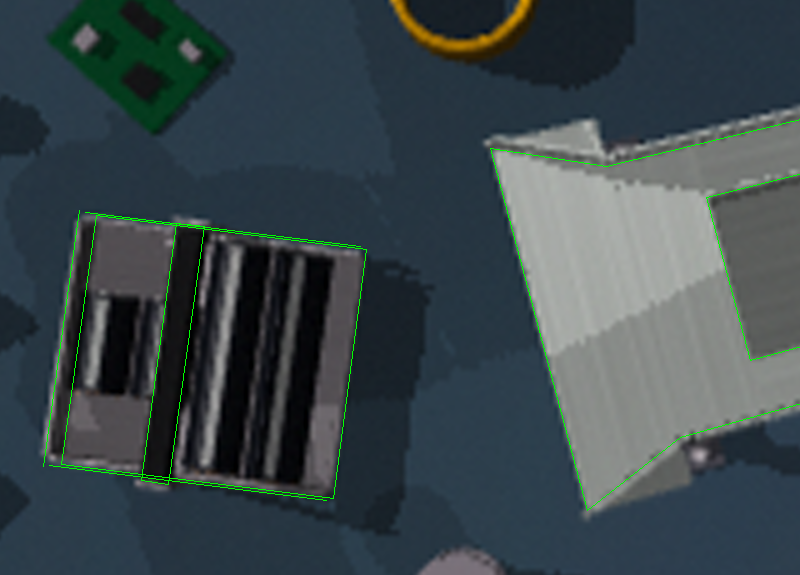

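View pics/ov_side.png

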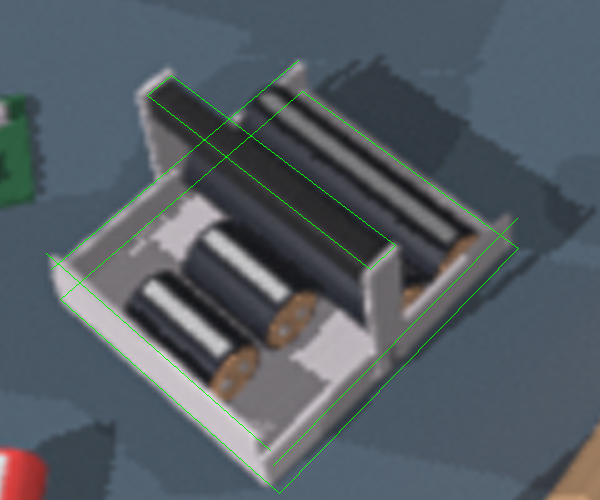

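View pics/ov_side2.png

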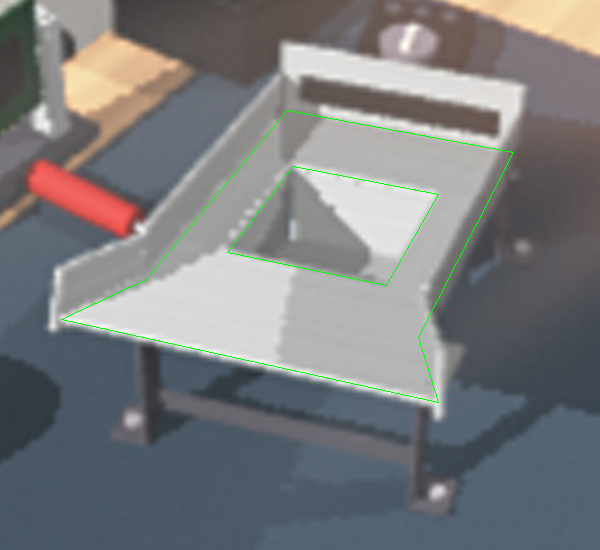

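The overlays match the pan and sorter to within 1–2 px. The pan's lip points to -y, with the two long cans in front and the two short ones behind. The four black cans in the pan are the ones meant, and the blue, red and yellow cans lie apart on the mat. I'm heading for the bar now.

Emit:
{"name": "move_arm", "arguments": {"motion": [{"x":1.1,"y":1.8,"z":0.5,"rz":1},{"x":2.2,"y":3.8,"z":1,"rz":2},{"x":3.3,"y":5.8,"z":1.5,"rz":3},{"x":4.4,"y":7.8,"z":2,"rz":4},{"x":5.5,"y":9.8,"z":2,"rz":5}]}}

```text
$.motion[0]: bad value
```

Emit:
{"name": "move_arm", "arguments": {"motion": [{"x":1.0,"y":2.2,"rz":1},{"x":2,"y":4.4,"rz":2},{"x":3,"y":6.6,"rz":3},{"x":3.6,"y":8.8,"rz":4},{"x":4.2,"y":11,"rz":5}]}}

```text
$.motion[0]: bad value
```

```bash
cat >> h.py <<'E'
from scipy.spatial.transform import Rotation as R
def togo(pos,Rt):
    o=ctrl.get_obs();q=o["tcp_rot"];Rc=R.from_quat([q[1],q[2],q[3],q[0]])
    print("t",o["time_s"],"pos",o["position"],"q",o["joint_pos"],"w",o["gripper_width"],"F",o["force"])
    print("shift units",(np.array(pos)-o["position"])/.025,"rot units",np.degrees((Rt*Rc.inv()).as_rotvec())/10)
    return o
def tooldown(yaw,tilt=0):
    # jaw x = -pan x (half turn), tool z = -pan z
    P=R.from_euler("ZY",[yaw,tilt])
    return P*R.from_matrix(np.diag([-1.,1,-1]))
PAN=[.5226,.2924,-1.6669];SO=[.5969,-.0984,-1.2779]
E
python3 - <<'E'
from h import *
togo([.5231,.2974,.20],tooldown(PAN[2]))
E
```

```text
t 0.1 pos [ 0.2397 -0.5769  0.3032] q [ 1.1544  0.3328 -0.0647  1.4609  0.0216  1.3499 -0.0885] w 0.08577619625841722 F [-0.4514  1.2371 -0.1217]
shift units [11.335  34.9732 -4.1275] rot units [ 0.0017 -0.01   15.1931]
```

Emit:
{"name": "move_arm", "arguments": {"motion": [{"x":1.1,"y":1.8,"z":0.5,"rx":0,"ry":0,"rz":1,"grip":85},{"x":2.2,"y":3.8,"z":1,"rx":0,"ry":0,"rz":2,"grip":85},{"x":3.3,"y":5.8,"z":1.5,"rx":0,"ry":0,"rz":3,"grip":85},{"x":4.4,"y":7.8,"z":2,"rx":0,"ry":0,"rz":4,"grip":85},{"x":5.5,"y":9.8,"z":2,"rx":0,"ry":0,"rz":5,"grip":85}]}}

```text
time_s: 0.72
position: [0.3781, -0.3305, 0.3547]
tcp_rot: [0.0, 0.989, -0.149, 0.001]
force: [1.4, 0.4, 0.5]
gripper_width: 0.0851
```

Emit:
{"name": "move_arm", "arguments": {"motion": [{"x":1.0,"y":2.2,"z":0,"rx":0,"ry":0,"rz":1,"grip":85},{"x":2,"y":4.4,"z":0,"rx":0,"ry":0,"rz":2,"grip":85},{"x":3,"y":6.6,"z":0,"rx":0,"ry":0,"rz":3,"grip":85},{"x":3.6,"y":8.8,"z":0,"rx":0,"ry":0,"rz":4,"grip":85},{"x":4.2,"y":11,"z":0,"rx":0,"ry":0,"rz":5,"grip":85}]}}

```text
time_s: 1.35
position: [0.4824, -0.0553, 0.3538]
tcp_rot: [0.0, 0.959, 0.283, -0.0]
force: [1.6, 0.4, -0.3]
gripper_width: 0.0851
```

Emit:
{"name": "move_arm", "arguments": {"motion": [{"x":0.4,"y":2.2,"z":0,"rx":0,"ry":0,"rz":1,"grip":85},{"x":0.8,"y":4.4,"z":0,"rx":0,"ry":0,"rz":2,"grip":85},{"x":1.2,"y":6.6,"z":-0.5,"rx":0,"ry":0,"rz":3,"grip":85},{"x":1.4,"y":8.8,"z":-1,"rx":0,"ry":0,"rz":4,"grip":85},{"x":1.6,"y":11,"z":-1.5,"rx":0,"ry":0,"rz":5,"grip":85}]}}

```text
time_s: 1.98
position: [0.5223, 0.2193, 0.3159]
tcp_rot: [0.0, 0.75, 0.662, -0.0]
force: [-0.4, -1.0, 0.6]
gripper_width: 0.0851
```

Run:
```python
from h import *
togo([.5231,.2974,.18],tooldown(PAN[2]))
```

```text
t 1.975 pos [0.5223 0.2193 0.3159] q [ 0.2622  0.3165 -0.8999  1.5656  0.2509  1.3812  0.7849] w 0.08513560290247345 F [-0.3656 -1.0143  0.6377]
shift units [ 0.0301  3.1251 -5.4348] rot units [ 0.0006 -0.      0.1643]
```

Emit:
{"name": "move_arm", "arguments": {"motion": [{"x":0,"y":1.6,"z":-1.3,"rx":0,"ry":0,"rz":0.1,"grip":85},{"x":0,"y":3.1,"z":-2.8,"rx":0,"ry":0,"rz":0.16,"grip":85},{"x":0,"y":3.1,"z":-4,"rx":0,"ry":0,"rz":0.16,"grip":85},{"x":0,"y":3.1,"z":-4.6,"rx":0,"ry":0,"rz":0.16,"grip":85},{"x":0,"y":3.1,"z":-4.6,"rx":0,"ry":0,"rz":0.16,"grip":85}]}}

```text
time_s: 2.6
position: [0.5224, 0.2945, 0.2008]
tcp_rot: [-0.0, 0.742, 0.67, -0.001]
force: [-0.2, -0.4, 0.5]
gripper_width: 0.0851
```

Run:
```python
from h import *
togo([.5231,.2974,.14],tooldown(PAN[2]))
a=ctrl.read_camera("side")[:,:,::-1];b=ctrl.read_camera("top")[:,:,::-1]
cv2.imwrite("pics/c1.png",np.hstack([cv2.resize(a[215:335,215:335],(400,400),interpolation=2),cv2.resize(b[170:270,180:280],(400,400),interpolation=2)]))
```

```text
t 2.6 pos [0.5224 0.2945 0.2008] q [ 0.0789  0.4973 -0.8642  1.6196  0.3976  1.2123  0.6001] w 0.08509930158302807 F [-0.158  -0.4081  0.4746]
shift units [ 0.0296  0.117  -2.4332] rot units [ 0.0048 -0.0074  0.0382]
```

View pics/c1.png

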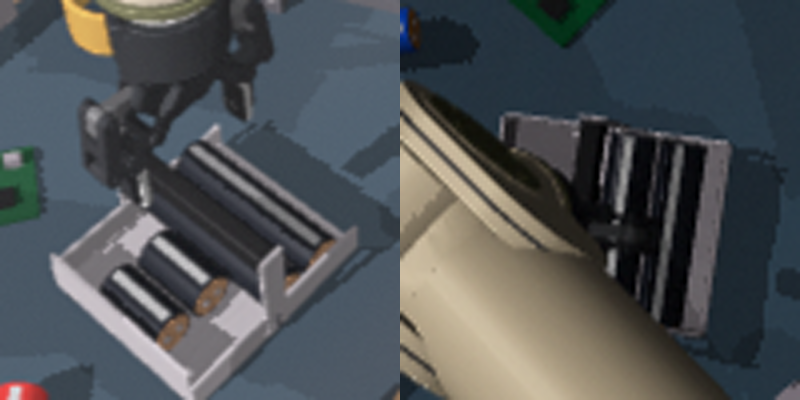

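The jaws straddle the bar: in the side crop one finger is behind it at about (120,170) and the other in front at about (245,100). I'll lower and grip.

Emit:
{"name": "move_arm", "arguments": {"motion": [{"x":0,"y":0.1,"z":-1,"rx":0,"ry":0,"rz":0.04,"grip":85},{"x":0,"y":0.12,"z":-2,"rx":0,"ry":0,"rz":0.04,"grip":60},{"x":0,"y":0.12,"z":-2.45,"rx":0,"ry":0,"rz":0.04,"grip":40},{"x":0,"y":0.12,"z":-2.45,"rx":0,"ry":0,"rz":0.04,"grip":25},{"x":0,"y":0.12,"z":-2.45,"rx":0,"ry":0,"rz":0.04,"grip":10}], "grip_force": 80}}

```text
time_s: 3.32
position: [0.5229, 0.2985, 0.1417]
tcp_rot: [0.0, 0.74, 0.673, 0.001]
force: [-0.6, -0.1, -2.8]
gripper_width: 0.0148
```

Emit:
{"name": "move_arm", "arguments": {"motion": [{"x":0,"y":0,"z":0,"rx":0,"ry":0,"rz":0,"grip":5},{"x":0,"y":0,"z":0,"rx":0,"ry":0,"rz":0,"grip":5},{"x":0,"y":0,"z":0,"rx":0,"ry":0,"rz":0,"grip":5}], "grip_force": 100}}

```text
time_s: 3.7
position: [0.5229, 0.2985, 0.1417]
tcp_rot: [0.0, 0.74, 0.673, 0.001]
force: [-2.4, -2.9, 7.1]
gripper_width: 0.0144
```

Run:
```python
from h import *
togo([.5231,.2974,.14],tooldown(PAN[2]))
a=ctrl.read_camera("side")[:,:,::-1]
cv2.imwrite("pics/c2.png",cv2.resize(a[215:335,215:335],(500,500),interpolation=2))
```

```text
t 3.7 pos [0.5229 0.2985 0.1417] q [ 0.0463  0.565  -0.8304  1.6661  0.457   1.1138  0.5628] w 0.014366633554142815 F [-2.4168 -2.9214  7.0593]
shift units [ 0.008  -0.0448 -0.0679] rot units [-0.0027  0.0103 -0.0048]
```

View pics/c2.png

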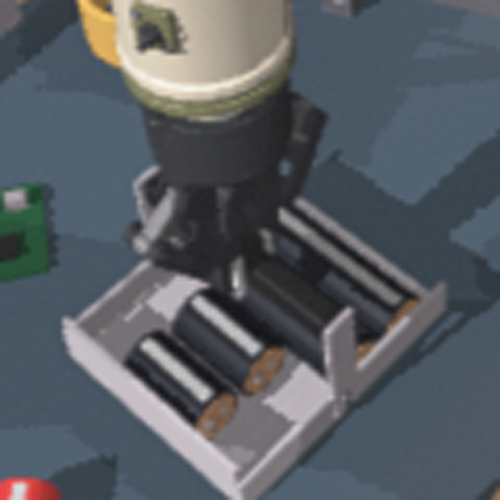

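Emit:
{"name": "move_arm", "arguments": {"motion": [{"x":0,"y":0,"z":0.2,"rx":0,"ry":0,"rz":0,"grip":5},{"x":0,"y":0,"z":0.6,"rx":0,"ry":0,"rz":0,"grip":5},{"x":0,"y":0,"z":1.2,"rx":0,"ry":0,"rz":0,"grip":5},{"x":0,"y":0,"z":2.0,"rx":0,"ry":0,"rz":0,"grip":5},{"x":0,"y":0,"z":2.8,"rx":0,"ry":0,"rz":0,"grip":5}]}}

```text
time_s: 4.38
position: [0.5224, 0.2985, 0.2121]
tcp_rot: [0.0, 0.74, 0.673, 0.0]
force: [0.6, -0.4, -6.4]
gripper_width: 0.0149
```

Emit:
{"name": "move_arm", "arguments": {"motion": [{"x":0,"y":0,"z":0.8,"rx":0,"ry":0,"rz":0,"grip":5},{"x":0,"y":0,"z":1.6,"rx":0,"ry":0,"rz":0,"grip":5},{"x":0,"y":0,"z":2.2,"rx":0,"ry":0,"rz":0,"grip":5},{"x":0,"y":0,"z":2.5,"rx":0,"ry":0,"rz":0,"grip":5},{"x":0,"y":0,"z":2.5,"rx":0,"ry":0,"rz":0,"grip":5}]}}

```text
time_s: 5.0
position: [0.5224, 0.2984, 0.2729]
tcp_rot: [0.0, 0.74, 0.673, 0.0]
force: [-0.0, -0.2, -7.4]
gripper_width: 0.0145
```

Run:
```python
from h import *
def tcp(th,dx=.02,gap=.012,hoff=[-.09,0,.083]):
    P=R.from_euler("ZY",[SO[2],th])
    xs=-.19+dx; lip=place(SO,[[xs,0,.15-.2493*(dx)+gap]])[0]
    return lip+P.apply(np.array(hoff)+[0,0,.054])
for d in(0,20,40):print(d,tcp(np.radians(d)))
togo(tcp(0,gap=.06),tooldown(SO[2]))
a=ctrl.read_camera("side")[:,:,::-1]
cv2.imwrite("pics/c3.png",cv2.resize(a[130:330,200:400],(600,600),interpolation=2))
```

```text
0 [0.5218 0.1505 0.294 ]
20 [0.5369 0.1005 0.3165]
40 [0.5533 0.0461 0.3198]
t 5.0 pos [0.5224 0.2984 0.2729] q [ 0.0929  0.4385 -0.8955  1.5329  0.3477  1.3375  0.6387] w 0.014470991432775174 F [-0.0301 -0.1528 -7.3578]
shift units [-0.0218 -5.9135  2.7655] rot units [-0.0012  0.0012  2.2222]
```

View pics/c3.png

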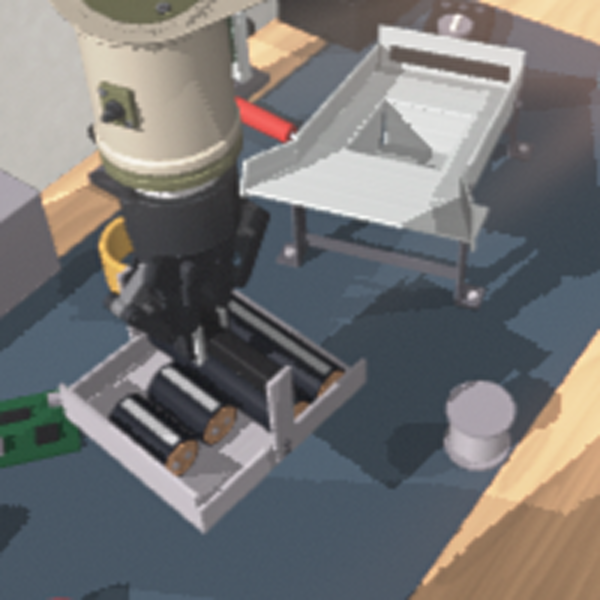

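The pan is up and level with all four cans in it. Next I lift and turn it towards the head.

Emit:
{"name": "move_arm", "arguments": {"motion": [{"x":0,"y":-0.1,"z":0.3,"rx":0,"ry":0,"rz":0.1,"grip":5},{"x":0,"y":-0.3,"z":0.8,"rx":0,"ry":0,"rz":0.25,"grip":5},{"x":0,"y":-0.6,"z":1.3,"rx":0,"ry":0,"rz":0.45,"grip":5},{"x":0,"y":-1.0,"z":1.8,"rx":0,"ry":0,"rz":0.65,"grip":5},{"x":0,"y":-1.4,"z":2.2,"rx":0,"ry":0,"rz":0.85,"grip":5}]}}

```text
time_s: 5.68
position: [0.5223, 0.2629, 0.3282]
tcp_rot: [-0.0, 0.687, 0.726, -0.0]
force: [-0.2, -0.1, -6.9]
gripper_width: 0.0139
```

Emit:
{"name": "move_arm", "arguments": {"motion": [{"x":0,"y":-0.4,"z":0.2,"rx":0,"ry":0,"rz":0.2,"grip":5},{"x":0,"y":-0.8,"z":0.3,"rx":0,"ry":0,"rz":0.4,"grip":5},{"x":0,"y":-1.2,"z":0.4,"rx":0,"ry":0,"rz":0.6,"grip":5},{"x":0,"y":-1.6,"z":0.4,"rx":0,"ry":0,"rz":0.8,"grip":5},{"x":0,"y":-2.0,"z":0.4,"rx":0,"ry":0,"rz":1.0,"grip":5}]}}

```text
time_s: 6.3
position: [0.5222, 0.2129, 0.3377]
tcp_rot: [-0.0, 0.621, 0.784, -0.0]
force: [-0.3, -0.6, -5.9]
gripper_width: 0.0147
```

Emit:
{"name": "move_arm", "arguments": {"motion": [{"x":0,"y":-0.4,"z":0,"rx":0,"ry":0,"rz":0.15,"grip":5},{"x":0,"y":-0.75,"z":0,"rx":0,"ry":0,"rz":0.25,"grip":5},{"x":0,"y":-1.0,"z":0,"rx":0,"ry":0,"rz":0.33,"grip":5},{"x":0,"y":-1.1,"z":0,"rx":0,"ry":0,"rz":0.37,"grip":5},{"x":0,"y":-1.1,"z":0,"rx":0,"ry":0,"rz":0.37,"grip":5}]}}

```text
time_s: 6.92
position: [0.5223, 0.1859, 0.3377]
tcp_rot: [-0.0, 0.597, 0.803, 0.0]
force: [-0.2, 0.3, -6.0]
gripper_width: 0.0144
```

```bash
cat >> h.py <<'E'
def tcp(th,dx=.02,gap=.012,hoff=[-.09,0,.083]):
    P=R.from_euler("ZY",[SO[2],th])
    lip=place(SO,[[-.19+dx,0,.15-.2493*(dx)+gap]])[0]
    return lip+P.apply(np.array(hoff)+[0,0,.0557])
def ov(name,images):
    # overlay pan drawn from the tcp pose, sorter from its fit
    o=ctrl.get_obs();q=o["tcp_rot"];Rp=R.from_quat([q[1],q[2],q[3],q[0]])*R.from_matrix(np.diag([-1.,1,-1]))
    base=o["position"]-Rp.apply([-.005,0,.086+.0557])
    h=lambda x:150-.2493*(x+190)
    L=[[(-85,78,0),(85,78,0),(85,-78,0),(-85,-78,0)],[(-85,78,41),(-85,-78,41)]]
    S=[[(-190,104,150),(-190,-104,150),(-130,-79,h(-130)),(135,-79,h(135)),(135,79,h(135)),(-130,79,h(-130))],[(-80,48,h(-80)),(50,48,h(50)),(50,-48,h(50)),(-80,-48,h(-80))]]
    f=4
    for n,c in images:
        im=cv2.resize(ctrl.read_camera(n)[:,:,::-1],None,fx=f,fy=f,interpolation=cv2.INTER_CUBIC)
        raw=im.copy()
        for l in L: cv2.polylines(im,[((proj(n,Rp.apply(np.array(l)*1e-3)+base)+.5)*f-.5).round().astype(int)],len(l)>2,(0,255,255),1)
        for l in S: cv2.polylines(im,[((proj(n,place(SO,np.array(l)*1e-3))+.5)*f-.5).round().astype(int)],True,(0,255,0),1)
        cv2.imwrite(f"pics/{name}_{n}.png",im[c[0]*f:c[1]*f,c[2]*f:c[3]*f])
    print("lip in head",R.from_euler("z",-SO[2]).apply(base+Rp.apply([.085,0,.003])-place(SO,[[-.19,0,.15]])[0]))
E
python3 - <<'E'
from h import *
togo(tcp(0,gap=.012),tooldown(SO[2]))
ov("d1",[("side",(110,260,230,400)),("top",(140,270,230,430))])
E
```

```text
t 6.925 pos [0.5223 0.1859 0.3377] q [ 0.3949  0.2932 -0.982   1.5604  0.2455  1.4196  1.2588] w 0.014403184553932368 F [-0.2415  0.305  -6.0462]
shift units [-0.0188 -1.4129 -1.6807] rot units [-0.0007  0.      0.0023]
lip in head [-0.0137  0.0106  0.049 ]
```

View pics/d1_side.png

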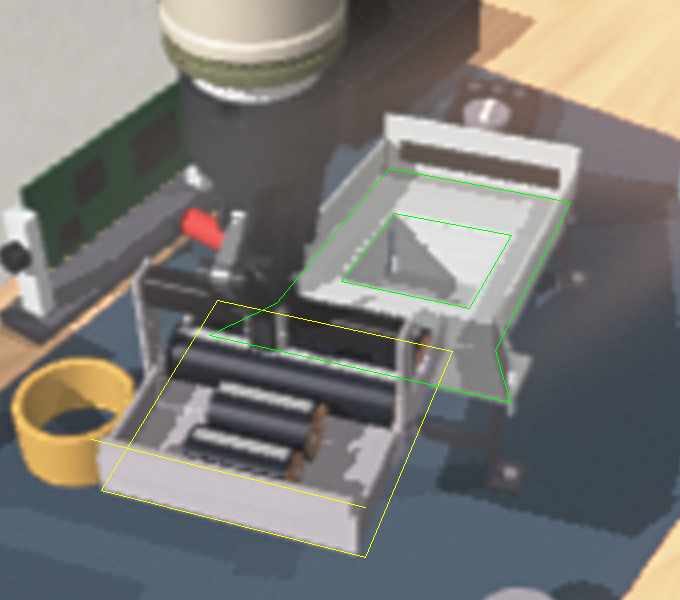

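View pics/d1_top.png

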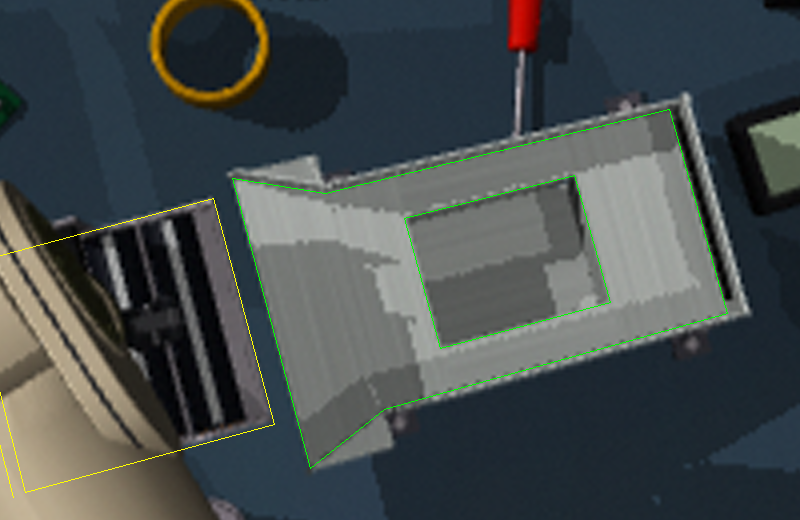

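Run:
```python
from h import *
o=ctrl.get_obs();q=o["tcp_rot"];Rc=R.from_quat([q[1],q[2],q[3],q[0]])
for d in range(0,46,3):
    t=tcp(np.radians(d),dx=.025,gap=.013)
    print(d,((t-o["position"])/.025).round(2),(np.degrees((tooldown(SO[2],np.radians(d))*Rc.inv()).as_rotvec())/10).round(2))
```

```text
0 [ 0.04 -1.62 -1.69] [-0. -0. -0.]
3 [ 0.13 -1.9  -1.51] [ 0.29  0.09 -0.  ]
6 [ 0.22 -2.19 -1.34] [ 0.57  0.17 -0.  ]
9 [ 0.31 -2.49 -1.19] [ 0.86  0.26 -0.  ]
12 [ 0.4  -2.8  -1.06] [ 1.15  0.35 -0.  ]
15 [ 0.49 -3.11 -0.95] [ 1.43  0.43 -0.  ]
18 [ 0.59 -3.43 -0.85] [ 1.72  0.52 -0.  ]
21 [ 0.69 -3.75 -0.77] [ 2.01  0.61 -0.  ]
24 [ 0.78 -4.08 -0.7 ] [ 2.3   0.69 -0.  ]
27 [ 0.88 -4.41 -0.66] [ 2.58  0.78 -0.  ]
30 [ 0.98 -4.74 -0.63] [ 2.87  0.87 -0.  ]
33 [ 1.08 -5.07 -0.62] [ 3.16  0.95 -0.  ]
36 [ 1.18 -5.4  -0.63] [ 3.45  1.04 -0.  ]
39 [ 1.28 -5.73 -0.66] [ 3.73  1.13 -0.  ]
42 [ 1.38 -6.06 -0.71] [ 4.02  1.21 -0.  ]
45 [ 1.48 -6.38 -0.77] [ 4.31  1.3  -0.  ]
```

Emit:
{"name": "move_arm", "arguments": {"motion": [{"x":0,"y":-0.15,"z":-0.1,"rx":0,"ry":0,"rz":0,"grip":5},{"x":0,"y":-0.45,"z":-0.3,"rx":0,"ry":0,"rz":0,"grip":5},{"x":0.02,"y":-0.85,"z":-0.5,"rx":0,"ry":0,"rz":0,"grip":5},{"x":0.03,"y":-1.25,"z":-0.7,"rx":0,"ry":0,"rz":0,"grip":5},{"x":0.04,"y":-1.6,"z":-0.8,"rx":0,"ry":0,"rz":0,"grip":5}]}}

```text
time_s: 7.65
position: [0.5233, 0.1447, 0.3172]
tcp_rot: [-0.0, 0.597, 0.802, -0.0]
force: [-0.9, -0.5, -6.7]
gripper_width: 0.0143
```

Emit:
{"name": "move_arm", "arguments": {"motion": [{"x":0.04,"y":-0.15,"z":-0.1,"rx":0.14,"ry":0.04,"rz":0,"grip":5},{"x":0.09,"y":-0.3,"z":-0.2,"rx":0.29,"ry":0.09,"rz":0,"grip":5},{"x":0.18,"y":-0.59,"z":-0.3,"rx":0.57,"ry":0.17,"rz":0,"grip":5},{"x":0.27,"y":-0.89,"z":-0.35,"rx":0.86,"ry":0.26,"rz":0,"grip":5},{"x":0.36,"y":-1.2,"z":-0.26,"rx":1.15,"ry":0.35,"rz":0,"grip":5}]}}

```text
time_s: 8.28
position: [0.5325, 0.1154, 0.3111]
tcp_rot: [-0.085, 0.593, 0.798, 0.063]
force: [-0.1, -0.5, -6.7]
gripper_width: 0.0146
```

Run:
```python
from h import *
togo(tcp(np.radians(12),dx=.025,gap=.013),tooldown(SO[2],np.radians(12)))
ov("d2",[("side",(110,260,230,400))])
```

```text
t 8.275 pos [0.5325 0.1154 0.3111] q [ 0.6279  0.3105 -0.9808  1.6149  0.0453  1.3427  1.5241] w 0.014620025979408 F [-0.0737 -0.4648 -6.6519]
shift units [-0.0138  0.035   0.0025] rot units [-0.017  -0.0077  0.0022]
lip in head [ 0.0254 -0.      0.0065]
```

View pics/d2_side.png

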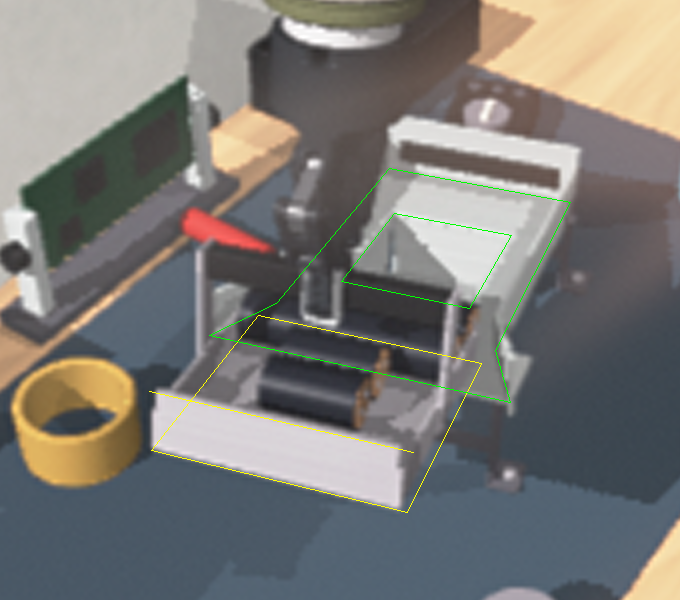

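The pan is tilted 12° with its lip over the head and the cans resting against the bead. I'll tip on slowly.

Emit:
{"name": "move_arm", "arguments": {"motion": [{"x":0.05,"y":-0.15,"z":0.05,"rx":0.14,"ry":0.04,"rz":0,"grip":5},{"x":0.09,"y":-0.31,"z":0.11,"rx":0.28,"ry":0.08,"rz":0,"grip":5},{"x":0.14,"y":-0.47,"z":0.16,"rx":0.43,"ry":0.13,"rz":0,"grip":5},{"x":0.19,"y":-0.63,"z":0.21,"rx":0.57,"ry":0.17,"rz":0,"grip":5},{"x":0.29,"y":-0.95,"z":0.29,"rx":0.86,"ry":0.26,"rz":0,"grip":5}]}}

```text
time_s: 8.95
position: [0.5395, 0.0925, 0.3189]
tcp_rot: [-0.147, 0.586, 0.789, 0.109]
force: [-0.3, 0.1, -1.7]
gripper_width: 0.015
```

Run:
```python
from h import *
togo(tcp(np.radians(21),dx=.025,gap=.013),tooldown(SO[2],np.radians(21)))
ov("d3",[("side",(110,260,230,400))])
```

```text
t 8.95 pos [0.5395 0.0925 0.3189] q [ 0.7227  0.3607 -0.9904  1.5813 -0.0703  1.3776  1.6393] w 0.015008074135464263 F [-0.3096  0.0566 -1.7487]
shift units [-0.0079 -0.0013 -0.0168] rot units [-0.0146 -0.0047 -0.0076]
lip in head [0.0246 0.0002 0.0071]
```

View pics/d3_side.png

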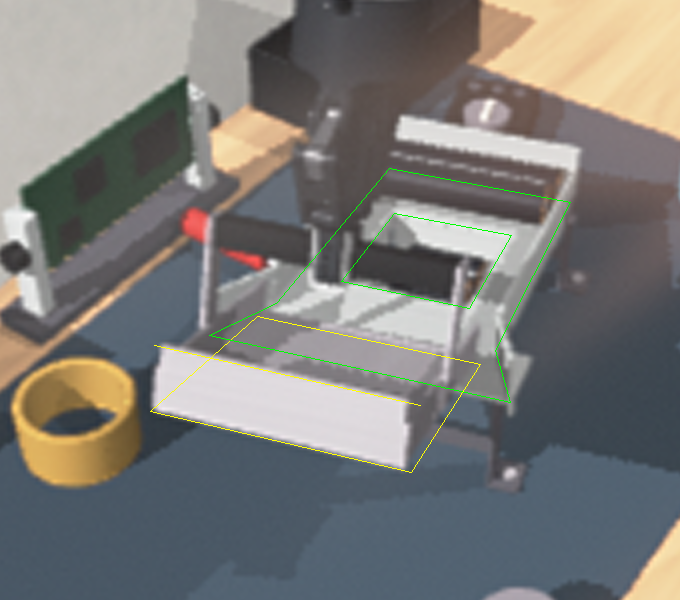

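The pan looks empty, with at least one long can at the end stop. I'll hold for a moment and look again.

Emit:
{"name": "move_arm", "arguments": {"motion": [{"x":0.1,"y":-0.33,"z":0.06,"rx":0.29,"ry":0.08,"rz":0,"grip":5},{"x":0.2,"y":-0.66,"z":0.1,"rx":0.57,"ry":0.17,"rz":0,"grip":5},{"x":0.29,"y":-0.99,"z":0.13,"rx":0.86,"ry":0.26,"rz":0,"grip":5},{"x":0.29,"y":-0.99,"z":0.13,"rx":0.86,"ry":0.26,"rz":0,"grip":5},{"x":0.29,"y":-0.99,"z":0.13,"rx":0.86,"ry":0.26,"rz":0,"grip":5}]}}

```text
time_s: 9.62
position: [0.5467, 0.0678, 0.3217]
tcp_rot: [-0.208, 0.576, 0.775, 0.154]
force: [-0.3, 0.1, -1.5]
gripper_width: 0.0143
```

Run:
```python
from h import *
ctrl.get_obs()
ov("d4",[("side",(110,260,230,400)),("top",(140,270,230,430))])
```

```text
lip in head [ 0.025  -0.0002  0.0066]
```

View pics/d4_side.png

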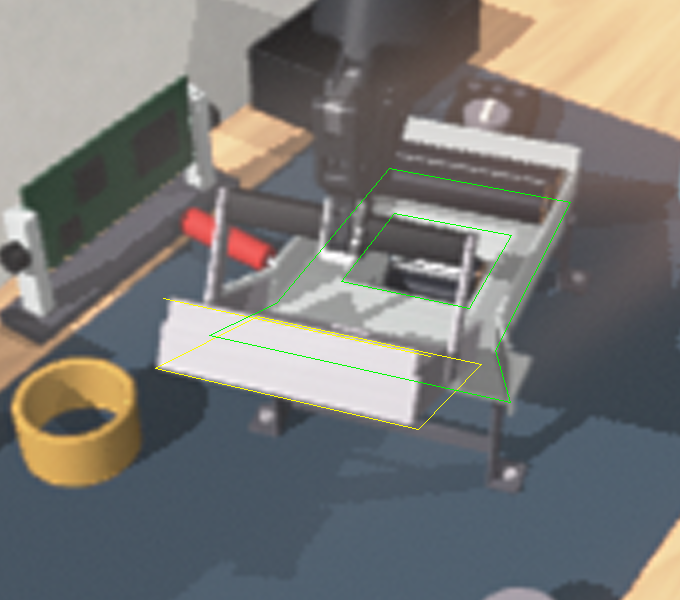

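View pics/d4_top.png

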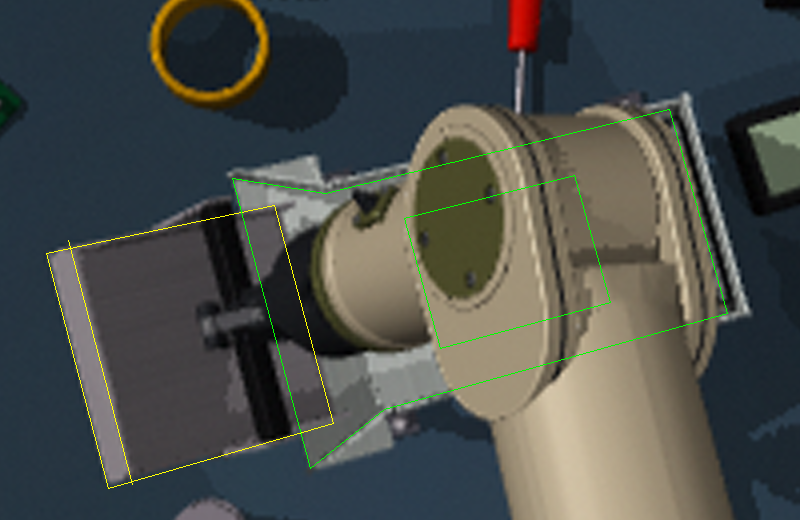

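The pan is empty. I'm backing off and levelling it.

Emit:
{"name": "move_arm", "arguments": {"motion": [{"x":-0.1,"y":0.5,"z":0.5,"rx":-0.3,"ry":-0.09,"rz":0,"grip":5},{"x":-0.3,"y":1.5,"z":0.8,"rx":-0.9,"ry":-0.27,"rz":0,"grip":5},{"x":-0.5,"y":2.6,"z":0.8,"rx":-1.5,"ry":-0.45,"rz":0,"grip":5},{"x":-0.75,"y":3.7,"z":0.7,"rx":-2.2,"ry":-0.66,"rz":0,"grip":5},{"x":-0.98,"y":4.9,"z":0.64,"rx":-2.87,"ry":-0.87,"rz":0,"grip":5}]}}

```text
time_s: 10.35
position: [0.5217, 0.1912, 0.3384]
tcp_rot: [0.002, 0.596, 0.803, -0.001]
force: [-0.3, -0.4, -2.2]
gripper_width: 0.0146
```

Emit:
{"name": "move_arm", "arguments": {"motion": [{"x":0,"y":0.9,"z":0,"rx":0,"ry":0,"rz":-0.4,"grip":5},{"x":0,"y":1.8,"z":0,"rx":0,"ry":0,"rz":-0.8,"grip":5},{"x":0,"y":2.7,"z":0,"rx":0,"ry":0,"rz":-1.2,"grip":5},{"x":0,"y":3.5,"z":0,"rx":0,"ry":0,"rz":-1.7,"grip":5},{"x":0,"y":4.2,"z":0,"rx":0,"ry":0,"rz":-2.2,"grip":5}]}}

```text
time_s: 10.98
position: [0.5215, 0.2965, 0.3379]
tcp_rot: [-0.0, 0.739, 0.674, 0.0]
force: [0.1, 0.1, -2.4]
gripper_width: 0.0146
```

Run:
```python
from h import *
togo([.5224,.2985,.1417],tooldown(PAN[2]))
ov("d5",[("side",(110,260,230,400)),("top",(140,270,270,430))])
```

```text
t 10.975 pos [0.5215 0.2965 0.3379] q [ 0.102   0.3947 -0.9121  1.4429  0.3109  1.4545  0.6702] w 0.014624850426076868 F [ 0.0734  0.0537 -2.3572]
shift units [ 0.0363  0.0801 -7.8495] rot units [-0.0025  0.0004 -0.0213]
lip in head [-0.1265  0.008   0.0492]
```

View pics/d5_side.png

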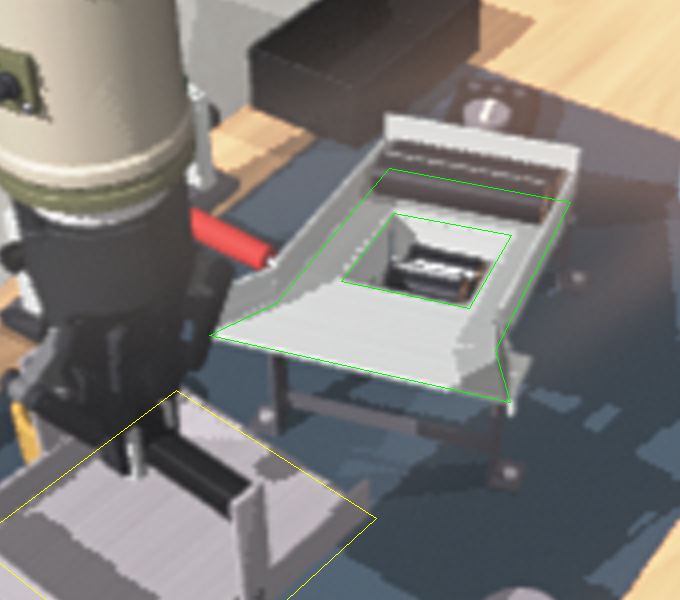

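View pics/d5_top.png

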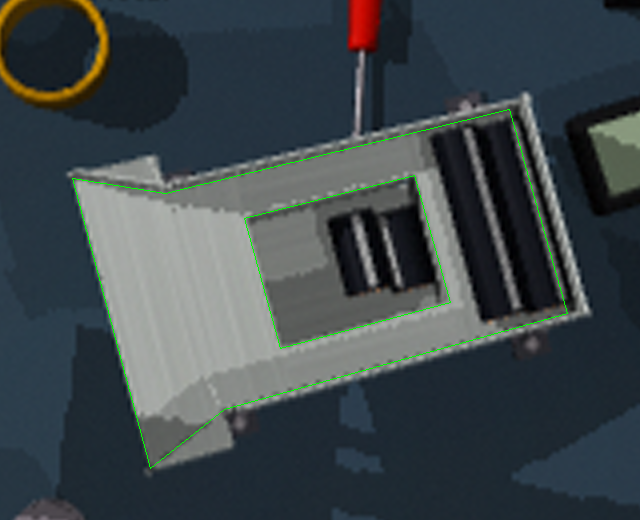

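The cans sorted cleanly: both short cans lie in the lower lane near (385,250) in the top crop, and both long ones lie side by side at the end stop near (500,220). I'll set the pan down where it came from.

Emit:
{"name": "move_arm", "arguments": {"motion": [{"x":0.03,"y":0.08,"z":-0.8,"rx":0,"ry":0,"rz":-0.02,"grip":5},{"x":0.03,"y":0.08,"z":-2.2,"rx":0,"ry":0,"rz":-0.02,"grip":5},{"x":0.03,"y":0.08,"z":-3.8,"rx":0,"ry":0,"rz":-0.02,"grip":5},{"x":0.03,"y":0.08,"z":-5.2,"rx":0,"ry":0,"rz":-0.02,"grip":5},{"x":0.03,"y":0.08,"z":-6.4,"rx":0,"ry":0,"rz":-0.02,"grip":5}]}}

```text
time_s: 11.7
position: [0.5226, 0.2953, 0.1749]
tcp_rot: [-0.0, 0.74, 0.673, -0.001]
force: [-0.1, 0.5, -2.8]
gripper_width: 0.0144
```

Emit:
{"name": "move_arm", "arguments": {"motion": [{"x":0,"y":0,"z":-0.5,"rx":0,"ry":0,"rz":0,"grip":5},{"x":0,"y":0,"z":-0.9,"rx":0,"ry":0,"rz":0,"grip":5},{"x":0,"y":0,"z":-1.2,"rx":0,"ry":0,"rz":0,"grip":5},{"x":0,"y":0,"z":-1.4,"rx":0,"ry":0,"rz":0,"grip":5},{"x":0,"y":0,"z":-1.4,"rx":0,"ry":0,"rz":0,"grip":5}]}}

```text
time_s: 12.32
position: [0.5231, 0.2969, 0.1427]
tcp_rot: [-0.0, 0.74, 0.673, 0.0]
force: [-0.1, 0.1, -1.7]
gripper_width: 0.0144
```

Run:
```python
from h import *
togo([.5224,.2985,.1417],tooldown(PAN[2]))
```

```text
t 12.325 pos [0.5231 0.2969 0.1427] q [ 0.0497  0.5634 -0.831   1.6659  0.4544  1.1165  0.5675] w 0.014398068144382211 F [-0.1106  0.1217 -1.7311]
shift units [-0.0292  0.0658 -0.0418] rot units [-0.0007  0.0007 -0.0077]
```

Force is still -1.7 N, so the pan is about 1 mm off the bench. I'll lower it a touch and release slowly.

Emit:
{"name": "move_arm", "arguments": {"motion": [{"x":0,"y":0,"z":-0.05,"rx":0,"ry":0,"rz":0,"grip":5},{"x":0,"y":0,"z":-0.05,"rx":0,"ry":0,"rz":0,"grip":5},{"x":0,"y":0,"z":-0.05,"rx":0,"ry":0,"rz":0,"grip":25},{"x":0,"y":0,"z":-0.05,"rx":0,"ry":0,"rz":0,"grip":50},{"x":0,"y":0,"z":-0.05,"rx":0,"ry":0,"rz":0,"grip":75}], "grip_force": 30}}

```text
time_s: 12.95
position: [0.5232, 0.2969, 0.1416]
tcp_rot: [0.0, 0.74, 0.673, 0.0]
force: [0.2, 0.4, -0.5]
gripper_width: 0.0604
```

Emit:
{"name": "move_arm", "arguments": {"motion": [{"x":0,"y":0,"z":0,"rx":0,"ry":0,"rz":0,"grip":75},{"x":0,"y":0,"z":0.5,"rx":0,"ry":0,"rz":0,"grip":75},{"x":0,"y":0,"z":1.5,"rx":0,"ry":0,"rz":0,"grip":75},{"x":0,"y":0,"z":3.0,"rx":0,"ry":0,"rz":0,"grip":75},{"x":0,"y":0,"z":5,"rx":0,"ry":0,"rz":0,"grip":75}]}}

```text
time_s: 13.58
position: [0.5227, 0.2966, 0.2678]
tcp_rot: [-0.0, 0.74, 0.673, -0.0]
force: [0.6, -0.1, 0.4]
gripper_width: 0.075
```

Emit:
{"name": "move_arm", "arguments": {"motion": [{"x":0,"y":0,"z":1,"rx":0,"ry":0,"rz":0,"grip":75},{"x":0,"y":0,"z":1.5,"rx":0,"ry":0,"rz":0,"grip":75},{"x":0,"y":0,"z":1.5,"rx":0,"ry":0,"rz":0,"grip":75}]}}

```text
time_s: 13.95
position: [0.5231, 0.2969, 0.3044]
tcp_rot: [0.0, 0.74, 0.673, 0.0]
force: [0.6, -0.2, 0.1]
gripper_width: 0.075
```

Run:
```python
from h import *
o=ctrl.get_obs();print(o["time_s"],o["position"],o["gripper_width"],o["force"])
for n in("side","top"): cv2.imwrite(f"pics/end_{n}.png",ctrl.read_camera(n)[:,:,::-1])
a=cv2.imread("pics/end_side.png");b=cv2.imread("pics/end_top.png")
cv2.imwrite("pics/end.png",np.vstack([cv2.resize(a[110:350,80:480],(500,300),interpolation=2),cv2.resize(b[100:300,140:500],(540,300),interpolation=2)[:,:500]]))
```

```text
13.95 [0.5231 0.2969 0.3044] 0.07501214820998811 [ 0.5702 -0.2065  0.0722]
```

View pics/end.png

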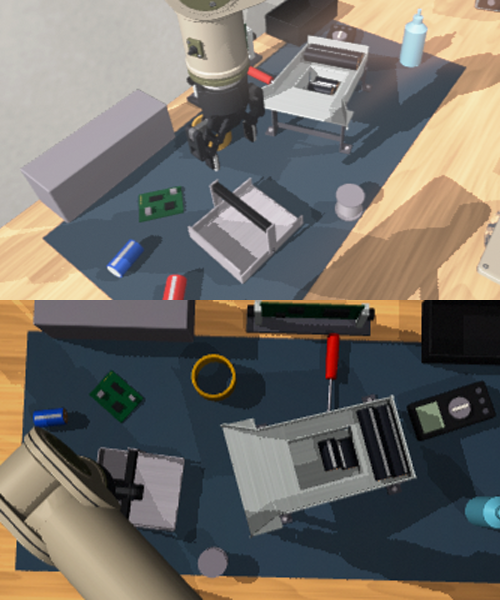

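The pan stands flat and empty, the gripper is clear above it, the cans are sorted and the bystanders have not moved. Handing in.

```bash
python3 -c "
from workcell import ctrl
print(ctrl.sign_off())"
```

```text
the job is handed in; nothing more can be done
None
```

The job is done and was handed in at about 14 s. I lifted the pan by its bar with all four cans in it and tipped it over the sorter's head to 30° in the end. The cans had all rolled off by 21°, earlier than the 30° quoted for a single can. The lip was about 25 mm past the top edge and about 13 mm above the board. I then set the empty pan down level where it had stood and let go.

The last pictures show:
- **Cans:** both short cans lie in the lower lane, and both long cans lie side by side against the end stop.
- **Pan:** it stands flat and empty, with the open gripper well above it and the force reading near zero.
- **Other things:** those in view look unmoved, by eye rather than measured.

No check failed. The only thing I had to correct was at the set-down, where the force reading showed the pan about 1 mm above the bench, so I lowered it before letting go. `sign_off` reports no verdict.

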